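# Clear, cover and start the water bath

### The arm

A 7-joint arm with a two-finger parallel gripper is mounted at the origin on the work surface. World frame = base frame: x ahead of the robot, y to its left, z up, the work surface at z = 0. Lengths are in m, angles in rad, forces in N, time in s.
With the tool pointing down it reaches from about 0.425 to 0.95 m from the base axis. Payload 16.7 kg.
Tool frame: the origin (TCP) lies midway between the tips of the shut fingers; the grasp point (between the pads) lies 19 mm behind it; z points along the fingers, x is the direction in which the jaws open and shut, and the axes are right-handed (so a half turn about z gives the same grasp; the last joint's range is limited). The gripper opens to 94 mm and grips with 3 to 60 N. Pads are 16 mm wide; open, the fingers measure 119 mm over their backs; the gripper's body (75 mm by 177 mm) begins 78 mm behind the grasp point.
Start: joints at [1.185, 0.426, 0.074, 1.606, -0.034, 1.111, -0.067], TCP at [0.158, -0.656, 0.205] pointing down, gripper open.
Joint ranges: [-2.85, 2.85], [-0.5, 2.14], [-1.23, 1.37], [0.21, 2.46], [-1.02, 4.16], [0.16, 2.05], [-2.73, 2.73]. Speed limits (rad/s): [1.89, 1.89, 2.39, 2.39, 3.01, 3.01, 3.01].

### API

Orientations are given as a unit quaternion [w, x, y, z].
In Python, from plant import bot, claw, kinematics, sense, read_camera, get_calibration gives the robot as it stands. The module is installed in compiled form; this text tells all that it offers. Calls block until the motion is done:
- bot.move_ptp(position, orientation): joint-space move of the TCP to a pose.
- bot.move_l(position, rot=None, speed=0.15): straight line of the TCP; rot=None keeps the orientation; speed is the mean speed in m/s.
- bot.goto_joints(angles): joint-space move.
- claw.move_gripper(opening): finger opening in m; the grip force is fixed at half the most; returns when the fingers have stopped.
- bot.wait(seconds).
- kinematics.inverse_kinematics(position, orientation): joint angles nearest the present ones, or None.
- sense(): the state.
- read_camera(name): name is "scene" or "top" or "wrist"; returns (picture, depth): 384x512x3 uint8, blue, green, red; 384x512 float32, m along the optical axis (not along the pixel's ray), 0 where there is no reading.
- get_calibration(name): a dict with "mtx" (3x3 intrinsics, pixels), "R" (3x3) and "t" (3): a world point X has camera coordinates R X + t. Camera axes: x right, y down, z forward; pixel columns grow to the right and rows downward; lengths in m; the calibration is good to about 2 mm. A picture is of the moment at which its call begins: read the wrist's pose just before it. get_calibration takes no time and is no camera call; for the wrist camera it gives the pose at the moment of the call.
A pose or a line that the arm cannot do raises bot.MotionError and nothing moves.
- bot.sign_off(): hands the job in, once; it reports no verdict.
The state is a dict: "time": time; "joints": joint angles; "qvel": joint speeds; "joint_efforts": joint torques, N m; "tcp_pos": TCP position; "eef_rot": TCP orientation; "contact_force": force on the tool from outside, world axes, zero at the start; "ft_torque": the same for the moment, N m; "width": finger opening in m.
Only numpy, scipy, OpenCV 4.12 (cv2) and the standard library are available. Lean on these libraries where they do the work, as an engineer would, in place of code of your own. Each camera call takes 0.05 s, during which the arm holds its last target.

### The job

Get the water bath ready for the next run: put all the rubbish on its top plate (paper wads, old corks, cork-board offcuts) into the waste bin, but leave the jar standing where it is. When the plate is clear, find the large knobbed cover in the crate of fittings and lay it flat over the open well so that it covers it fully, leaving the other fittings in the crate. Last of all, switch the bath on by pushing its toggle lever right over to the far side.

Things in the scene. Friction and masses are not known exactly. Their poses are not given: they have to be found in the camera images.
- bath: bench water bath, white fixed cabinet 260 mm (its x) by 330 mm (its y); metal top plate 130 mm above the bench, with a lip 4 mm wide and 6 mm high round its edge. Origin at the centre of its underside on the bench; it can be turned a little, x points away from the robot. The rings drawn on the plate are closed wells, flat.
- well (a point): centre of the one open well in the bath's top plate, at plate height: a round opening 76 mm across, with a perforated floor 10 mm down
- switch (a joint): the bath's toggle switch at the near right corner of the top plate: 0 = leaning towards the robot's side (bath's -x), off; 1.0 rad = pushed over to the far side (bath's +x), on (its stop). Light friction (about 1.2 N at the tip), stays where it is left.
- switch_tip (a point): centre of the black ball, 26 mm across, on the switch's 50 mm long steel lever; the lever pivots 22 mm above the plate, 75 mm nearer (bath's -x) and 130 mm to the right (bath's -y) of the bath's middle, on a block 70 x 50 mm and 25 mm high (along the bath's x and y); the ball swings from 24 mm on the near side of the pivot to 24 mm on the far side, its centre 66 mm above the plate at either end
- bin: grey plastic waste bin, open top, 200 mm (x) by 190 mm (y), 130 mm high, 4 mm walls, fixed on the bench to the left or right of the bath; origin at the centre of its underside, sides along the world axes
- crate: plywood crate of fittings, open top, 260 mm (x) by 236 mm (y), 50 mm high, 5 mm walls and floor, fixed on the bench on the other side of the bath; origin at the centre of its underside
- cover: the large well cover, lying in the crate: a flat metal disc 100 mm across and 5 mm thick with an upright black knob 22 mm across in its middle, up to 48 mm above its underside; 110 to 230 g; origin at the centre of its underside, z up through the knob
- small_cover: a smaller cover of the same make in the crate, disc only 68 mm across, the same knob; not wanted; origin as for the large one
- boss: dark metal boss head in the crate, block 50 x 34 x 36 mm high with a thumb screw; not wanted; origin at the centre of the block's underside
- clamp: condenser clamp in the crate, about 100 mm long and 22 mm high, with two jaws; not wanted; origin on its underside near its middle
- bung: black rubber bung in the middle of the crate, 38 mm across and 34 mm tall; not wanted; origin at the centre of its underside
- jar: amber glass jar with a cap, 42 mm across and 70 mm tall, standing on the top plate among the rubbish; origin at the centre of its underside
- wad1: crumpled white paper wad, stiff, about 58 mm across and 53 mm tall; origin at the centre of its flattened underside, z up its 53 mm height as it lies at the start; round enough to be gripped across in any direction. May be absent.
- cork1: old tapered brown cork stopper, 60 mm tall, 48 mm across at the foot and 40 mm at the top, standing on its foot at the start; origin at the centre of the foot, z along its axis. May be absent.
- offcut1: brown cork-board offcut, a block 70 mm (its x) by 34 mm (its y) by 40 mm (its z, up at the start); origin at the centre of its underside. May be absent.
- wad2: crumpled white paper wad, stiff, about 58 mm across and 53 mm tall; origin at the centre of its flattened underside, z up its 53 mm height as it lies at the start; round enough to be gripped across in any direction. May be absent.
- cork2: old tapered brown cork stopper, 60 mm tall, 48 mm across at the foot and 40 mm at the top, standing on its foot at the start; origin at the centre of the foot, z along its axis. May be absent.
- offcut2: brown cork-board offcut, a block 70 mm (its x) by 34 mm (its y) by 40 mm (its z, up at the start); origin at the centre of its underside. May be absent.
There are look-alikes about, which are no part of the job. What is shaped like the cover but purple or yellow is not meant.

How it is judged:
On the way, in this order (a step that is already met when the one before it is completed fails the run):
1. all the rubbish is in the waste bin (x of wad1 in the frame of bin between -0.1 and 0.1 m and y of wad1 in the frame of bin between -0.095 and 0.095 m and z of wad1 in the frame of bin between -0.01 and 0.12 m and x of wad2 in the frame of bin between -0.1 and 0.1 m and y of wad2 in the frame of bin between -0.095 and 0.095 m and z of wad2 in the frame of bin between -0.01 and 0.12 m and x of cork1 in the frame of bin between -0.1 and 0.1 m and y of cork1 in the frame of bin between -0.095 and 0.095 m and z of cork1 in the frame of bin between -0.01 and 0.12 m and x of cork2 in the frame of bin between -0.1 and 0.1 m and y of cork2 in the frame of bin between -0.095 and 0.095 m and z of cork2 in the frame of bin between -0.01 and 0.12 m and x of offcut1 in the frame of bin between -0.1 and 0.1 m and y of offcut1 in the frame of bin between -0.095 and 0.095 m and z of offcut1 in the frame of bin between -0.01 and 0.12 m and x of offcut2 in the frame of bin between -0.1 and 0.1 m and y of offcut2 in the frame of bin between -0.095 and 0.095 m and z of offcut2 in the frame of bin between -0.01 and 0.12 m and linear speed of each of wad1, wad2, cork1, cork2, offcut1, offcut2 below 0.05 m/s), for 0.2 s.
2. the large cover lies flat over the open well, let go (horizontal distance between cover and well below 0.012 m and z of cover in the frame of well between -0.004 and 0.006 m and angle between cover's own z axis and vertical below 0.1 rad and linear speed of cover below 0.03 m/s and contact force between cover and the fingers below 0.3 N), for 0.2 s.
3. the switch is pushed over to on (value of joint switch above 0.85 rad), for 0.2 s.
At the end, for the whole second after the job is handed in: All rubbish present lies in the waste bin, at rest; the large cover lies flat on the plate within 12 mm of the well centre, let go; the jar stands upright on the plate; small cover, boss head, clamp and bung are still in the crate; the switch is past 0.85 of its 1.0 rad (all of step 1 and all of step 2 and angle between jar's own z axis and vertical below 0.2 rad and x of jar in the frame of bath between -0.13 and 0.13 m and y of jar in the frame of bath between -0.165 and 0.165 m and z of jar in the frame of bath between 0.115 and 0.15 m and x of small_cover in the frame of crate between -0.13 and 0.13 m and y of small_cover in the frame of crate between -0.118 and 0.118 m and z of small_cover in the frame of crate between -0.01 and 0.06 m and x of boss in the frame of crate between -0.13 and 0.13 m and y of boss in the frame of crate between -0.118 and 0.118 m and z of boss in the frame of crate between -0.01 and 0.06 m and x of clamp in the frame of crate between -0.13 and 0.13 m and y of clamp in the frame of crate between -0.118 and 0.118 m and z of clamp in the frame of crate between -0.01 and 0.06 m and x of bung in the frame of crate between -0.13 and 0.13 m and y of bung in the frame of crate between -0.118 and 0.118 m and z of bung in the frame of crate between -0.01 and 0.06 m and value of joint switch above 0.85 rad); the robot touches nothing.
It fails at once if the jar is knocked over (angle between jar's own z axis and vertical above 0.7 rad).
It fails at once if the jar is carried off or shoved more than 8 cm from its place (distance of jar from where it was at the start of the episode above 0.08 m).
Of wad1, wad2, cork1, cork2, offcut1, offcut2 only 5 to 6 are there at a start; the rules pass over those that are not, and their reading is None.
At some moment in a run one of wad1, wad2, cork1, cork2, offcut1, offcut2, cover may be knocked a few centimetres aside while the robot is not near it.
It also fails if it takes over 210 s, if anything falls off the work surface, if the arm or the gripper's body presses on something with over 40 N, if the wrist force passes 120 N, or if a joint passes its speed limit or range.

## Working session

There is one attempt and no reset: what is moved stays moved. The work goes in short steps, each a Python script; the robot and the scene stay as the last script left them, time stands still between calls to the robot, and variables do not carry over. Pictures are saved under pics/ and viewed, and the job is handed in when it is done.

```bash
mkdir -p pics; ls
python3 - <<'E'
from plant import bot, claw, kinematics, sense, read_camera, get_calibration
import cv2,numpy as np
s=sense();print(s['time'],s['tcp_pos'],s['eef_rot'],s['width'])
for n in ("scene","top","wrist"):
    c=get_calibration(n);p,d=read_camera(n);cv2.imwrite(f"pics/{n}0.png",p);np.savez(f"{n}0.npz",p=p,d=d,**c)
    print(n,c['mtx'].tolist(),(-c['R'].T@c['t']).round(3),c['R'].round(2).tolist())
E
```

```text
pics
0.0 [ 0.15753921 -0.65590481  0.20477086] [-3.50763889e-04  7.85368540e-01 -6.19028138e-01 -5.45764956e-04] 0.09424707880182026
scene [[390.65191477249977, 0.0, 256.8427592754156], [0.0, 390.65191477249977, 191.46152142886893], [0.0, 0.0, 1.0]] [ 1.45  -0.171  0.868] [[0.21, 0.98, 0.0], [0.59, -0.12, -0.8], [-0.78, 0.17, -0.6]]
top [[373.5754412667993, 0.0, 258.6060546892472], [0.0, 373.5754412667993, 188.01579750067208], [0.0, 0.0, 1.0]] [0.315 0.023 1.197] [[0.0, -1.0, -0.03], [-0.99, 0.0, -0.16], [0.16, 0.03, -0.99]]
wrist [[345.49136377703724, 0.0, 260.0535371973778], [0.0, 345.49136377703724, 187.9105238157965], [0.0, 0.0, 1.0]] [ 0.229 -0.639  0.386] [[0.23, -0.97, -0.0], [-0.94, -0.23, 0.25], [-0.25, -0.06, -0.97]]
```

View pics/scene0.png

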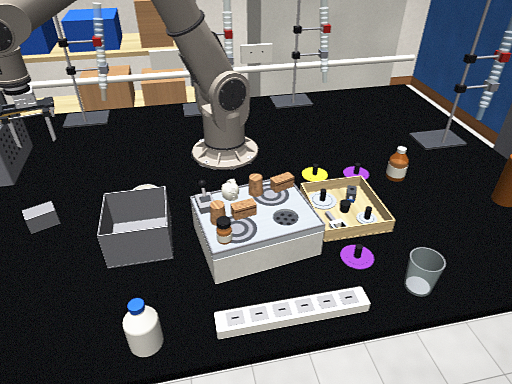

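View pics/top0.png

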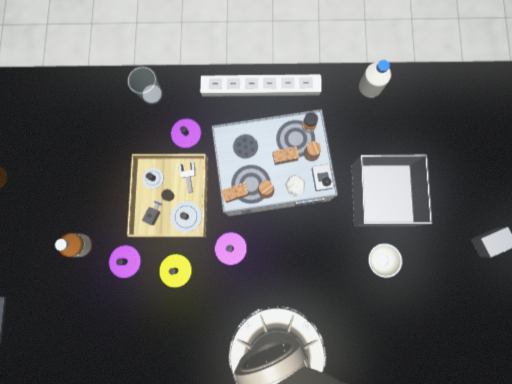

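View pics/wrist0.png

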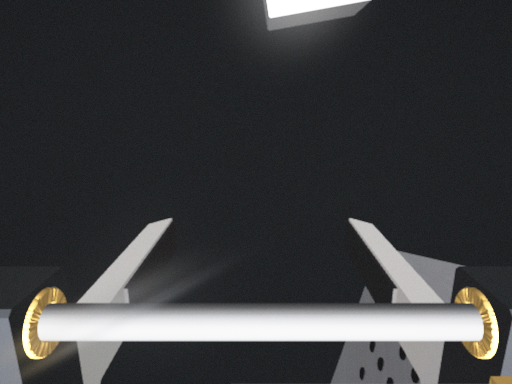

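The scene view shows the bath in the middle, the bin on the robot's right and the crate on its left. In the top view there are 5 pieces of rubbish: offcuts at (286,155) and (235,192), corks at (312,149) and (266,187), and a wad at (296,186). The jar is at (310,120), the well at (245,146), the large cover at (186,215) and the switch at (322,178).

```bash
cat > h.py <<'E'
from plant import bot, claw, kinematics, sense, read_camera, get_calibration
import cv2,numpy as np
from scipy.spatial.transform import Rotation as Rn
def cloud(d,c):
    v,u=np.mgrid[0:d.shape[0],0:d.shape[1]]
    K=c['mtx'];P=np.stack([(u-K[0,2])/K[0,0]*d,(v-K[1,2])/K[1,1]*d,d],-1)
    W=(P-c['t'])@c['R']; W[d<=0]=np.nan
    return W
def quat(yaw):  # tool down, tool x at yaw in world
    R=np.array([[np.cos(yaw),np.sin(yaw),0],[np.sin(yaw),-np.cos(yaw),0],[0,0,-1.]])
    q=Rn.from_matrix(R).as_quat();return [q[3],q[0],q[1],q[2]]
def ortho(W,img,x0,x1,y0,y1,res=0.001,zmin=-1):
    # top-down map: row = x decreasing, col = y decreasing ; highest point wins
    H=int((x1-x0)/res);Wd=int((y1-y0)/res)
    m=np.isfinite(W[...,2])
    X=W[m];C=img[m];o=np.argsort(X[:,2]);X=X[o];C=C[o]
    r=((x1-X[:,0])/res).astype(int);c=((y1-X[:,1])/res).astype(int)
    k=(r>=0)&(r<H)&(c>=0)&(c<Wd)
    out=np.zeros((H,Wd,3),np.uint8);hz=np.full((H,Wd),np.nan)
    out[r[k],c[k]]=C[k];hz[r[k],c[k]]=X[k,2]
    return out,hz
E
python3 - <<'E'
from h import *
z=np.load('top0.npz');W=cloud(z['d'],z)
for n,(u,v) in dict(off1=(286,155),corkA=(312,149),jar=(310,120),wad=(296,186),off2=(235,192),corkB=(266,187),well=(245,146),lc=(186,215),sc=(152,178),sw=(326,182),binfloor=(388,195),cratefloor=(190,160),plate=(230,140)).items():
    print(n,W[v,u].round(3))
p=cv2.resize(z['p'][100:250,120:440],None,fx=2.5,fy=2.5,interpolation=cv2.INTER_CUBIC);cv2.imwrite('pics/topzoom.png',p)
# bath plate fit
X=W.reshape(-1,3);m=np.isfinite(X[:,2]);X=X[m]
pl=X[(abs(X[:,2]-0.134)<0.012)&(X[:,0]>.3)&(X[:,0]<.8)&(abs(X[:,1])<.25)]
print(len(pl),np.median(pl[:,2]),cv2.minAreaRect(pl[:,:2].astype(np.float32)))
b=X[(abs(X[:,2]-0.13)<0.006)&(X[:,1]<-.25)];print('bin',len(b),b.min(0),b.max(0))
b=X[(abs(X[:,2]-0.05)<0.006)&(X[:,1]>.17)&(X[:,0]>.2)];print('crate',len(b),b.min(0),b.max(0),cv2.minAreaRect(b[:,:2].astype(np.float32)))
E
```

```text
off1 [ 0.58  -0.028  0.17 ]
corkA [ 0.592 -0.099  0.189]
jar [ 0.672 -0.094  0.2  ]
wad [ 0.489 -0.053  0.183]
off2 [0.475 0.115 0.171]
corkB [0.485 0.029 0.191]
well [0.622 0.092 0.12 ]
lc [0.422 0.278 0.047]
sc [0.54  0.391 0.045]
sw [ 0.495 -0.131  0.211]
binfloor [ 0.49  -0.36   0.005]
cratefloor [0.608 0.28  0.004]
plate [0.638 0.136 0.129]
7496 0.13017748443609464 ((0.5387119054794312, -0.04207231104373932), (0.3489344120025635, 0.42271366715431213), 7.965467929840088)
bin 347 [ 0.39109374 -0.43720491  0.1240004 ] [ 0.87138269 -0.25001051  0.13569696]
crate 885 [0.24047149 0.22199122 0.04401666] [0.87802242 0.61111751 0.05592316] ((0.5386451482772827, 0.35988518595695496), (0.37098413705825806, 0.612282931804657), 72.16669464111328)
```

View pics/topzoom.png

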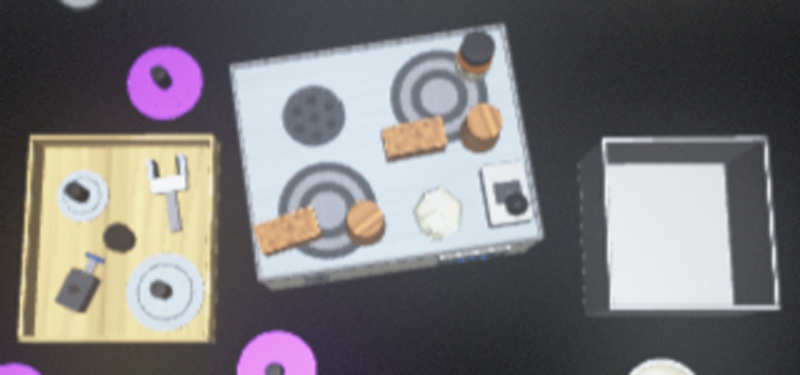

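```bash
cat >> h.py <<'E'
PSI=None
def detect(d,c,img,show=None):
    W=cloud(d,c);Z=W[...,2]
    inb=(W[...,0]>.40)&(W[...,0]<.74)&(W[...,1]>-.21)&(W[...,1]<.21)
    res=[]
    for name,lo,hi in (('jar',.1955,.206),('cork',.1855,.1945),('wad',.160,.1875),('offcut',.1645,.1755)):
        m=(inb&(Z>lo)&(Z<hi))
        hsv=cv2.cvtColor(img,cv2.COLOR_BGR2HSV)
        if name in('cork','offcut'): m&=hsv[...,1]>90
        if name=='wad': m&=(hsv[...,1]<70)&(hsv[...,2]>120)
        n,l,st,ce=cv2.connectedComponentsWithStats(m.astype(np.uint8),connectivity=4)
        for i in range(1,n):
            if st[i,4]<40: continue
            P=W[l==i];(cx,cy),wh,an=cv2.minAreaRect(P[:,:2].astype(np.float32))
            res.append((name,st[i,4],ce[i].round(),P.mean(0).round(4),np.round([cx,cy],4),np.round(wh,3),round(an,1)))
    return res
E
python3 - <<'E'
from h import *
z=np.load('top0.npz')
for r in detect(z['d'],z,z['p']):print(*r)
W=cloud(z['d'],z)
# plate lip/edge fit
Z=W[...,2];m=((abs(Z-.133)<.01)&(W[...,0]>.35)&(W[...,0]<.75)&(abs(W[...,1])<.25)).astype(np.uint8)
n,l,st,ce=cv2.connectedComponentsWithStats(m);i=1+np.argmax(st[1:,4])
print(cv2.minAreaRect(W[l==i][:,:2].astype(np.float32)))
for r in range(140,152,4):print(Z[r,215:270:3].round(3))
s=sense();
for nm,p,y in(('look',(.47,0,.42),-np.pi/2),('look2',(.6,0,.42),np.pi/2)):
    print(nm,kinematics.inverse_kinematics(p,quat(y)))
E
```

```text
jar 138 [311. 119.] [ 0.6761 -0.0958  0.1996] [ 0.6758 -0.0953] [0.036 0.036] 89.6
cork 137 [313. 149.] [ 0.593  -0.1016  0.19  ] [ 0.5934 -0.1012] [0.034 0.037] 89.2
cork 147 [266. 187.] [0.4844 0.0303 0.1901] [0.4842 0.0307] [0.035 0.036] 42.8
wad 50 [322. 176.] [ 0.5211 -0.1277  0.1638] [ 0.5194 -0.1304] [0.021 0.031] 12.9
wad 257 [295. 185.] [ 0.4934 -0.0515  0.1758] [ 0.4951 -0.0515] [0.054 0.051] 70.4
offcut 246 [286. 154.] [ 0.5819 -0.0262  0.1698] [ 0.5822 -0.026 ] [0.032 0.065] 10.2
offcut 260 [235. 192.] [0.4747 0.1164 0.1697] [0.475  0.1166] [0.032 0.065] 19.2
((0.5750026702880859, 0.009058266878128052), (0.26167407631874084, 0.3307080864906311), 8.581418991088867)
[0.125 0.13  0.131 0.132 0.132 0.129 0.13  0.121 0.124 0.122 0.119 0.121
 0.12  0.117 0.127 0.13  0.127 0.127 0.127]
[0.136 0.129 0.131 0.13  0.13  0.127 0.12  0.123 0.124 0.122 0.125 0.118
 0.119 0.12  0.117 0.13  0.129 0.128 0.128]
[0.139 0.132 0.132 0.132 0.127 0.129 0.119 0.121 0.119 0.119 0.119 0.12
 0.119 0.117 0.119 0.127 0.131 0.134 0.129]
look [ 0.56515737 -0.01388757 -0.67956547  1.68985736 -0.00877894  1.4625421
 -1.68420876]
look2 [ 0.51554305  0.27275747 -0.79611315  1.43059109  0.19399146  1.51876794
  1.29884286]
```

```bash
cat >> h.py <<'E'
D=np.pi/180
def best(pos,yaw):
    q0=np.array(sense()['joints']);b=None
    for y in (yaw,yaw+np.pi):
        q=kinematics.inverse_kinematics(pos,quat(y))
        if q is None: continue
        c=np.abs(np.array(q)-q0).max()
        if b is None or c<b[0]: b=(c,y)
    return b[1]
def look(fn=None):
    c=get_calibration('top');p,d=read_camera('top')
    if fn: cv2.imwrite(fn,p)
    return p,d,c
def pick(xy,yaw,ztcp,opening,zup=.27,grip=0.0):
    y=best((*xy,zup),yaw)
    claw.move_gripper(opening)
    bot.move_ptp([*xy,zup],quat(y))
    bot.move_l([*xy,ztcp],speed=.15)
    claw.move_gripper(grip)
    s=sense();print('grip width',round(s['width'],4),'t',round(s['time'],1),'F',np.round(s['contact_force'],1))
    bot.move_l([*xy,zup],speed=.25)
    print('after lift',round(sense()['width'],4))
def drop(xy,yaw,ztcp,extra=.02,zup=.27):
    y=best((*xy,zup),yaw)
    bot.move_ptp([*xy,zup],quat(y))
    bot.move_l([*xy,ztcp],speed=.25)
    w=sense()['width'];claw.move_gripper(w+extra)
    bot.wait(.1)
    bot.move_l([*xy,zup],speed=.3)
    print('dropped t',round(sense()['time'],1))
E
python3 - <<'E'
from h import *
z=np.load('top0.npz');W=cloud(z['d'],z);X=W[140:235,345:440].reshape(-1,3)
b=X[(X[:,2]>.122)&(X[:,2]<.138)];print(np.percentile(b[:,0],[0,1,99,100]),np.percentile(b[:,1],[0,1,99,100]))
f=X[(abs(X[:,2]-.004)<.006)&(X[:,0]>.35)];print(f.min(0),f.max(0))
for p in [(.475,.1166,.27),(.475,.1166,.14),(.49,-.344,.27),(.49,-.344,.085),(.422,.28,.1),(.63,.09,.2)]:
    for y in (8.6*D,8.6*D+np.pi):
        q=kinematics.inverse_kinematics(p,quat(y));print(p,None if q is None else np.round(q,2))
E
```

```text
[0.39109374 0.39121921 0.58967999 0.59050283] [-0.43720491 -0.43644703 -0.24585025 -0.24551788]
[ 0.3658451  -0.53727975 -0.0019976 ] [ 0.67463444 -0.21968501  0.00999758]
(0.475, 0.1166, 0.27) [ 0.55  0.16 -1.01  1.89  0.15  1.17 -0.35]
(0.475, 0.1166, 0.27) None
(0.475, 0.1166, 0.14) [ 0.53  0.38 -1.07  2.03  0.4   0.96 -0.59]
(0.475, 0.1166, 0.14) [ 0.5   0.36 -1.02  2.03  0.38  0.95  2.57]
(0.49, -0.344, 0.27) [ 0.8   0.27 -0.37  1.69  0.1   1.2   0.56]
(0.49, -0.344, 0.27) [ 0.39  0.25  0.14  1.71 -0.04  1.18 -2.45]
(0.49, -0.344, 0.085) [ 0.8   0.46 -0.37  1.87  0.22  0.85  0.47]
(0.49, -0.344, 0.085) [ 0.33  0.44  0.22  1.9  -0.13  0.82 -2.37]
(0.422, 0.28, 0.1) [-0.02  0.39 -0.82  2.04  0.38  0.86 -0.91]
(0.422, 0.28, 0.1) [ 0.12  0.47 -1.02  2.03  0.51  0.92  2.12]
(0.63, 0.09, 0.2) [ 0.31  0.46 -0.74  1.67  0.34  1.15 -0.37]
(0.63, 0.09, 0.2) [-1.03  0.67  1.21  1.75 -0.67  1.21 -2.63]
```

Run:
```python
from h import *
pick((.475,.1166),19.2*D,.140,.062)
drop((.455,-.385),0,.085)
p,d,c=look('pics/t1.png')
for r in detect(d,c,p):print(*r)
```

```text
grip width 0.0339 t 5.3 F [-2.1 -0.8  5.6]
after lift 0.0337
dropped t 10.1
jar 144 [311. 119.] [ 0.6758 -0.0959  0.1997] [ 0.6757 -0.0953] [0.036 0.036] 89.0
cork 138 [313. 149.] [ 0.593  -0.1019  0.1896] [ 0.5934 -0.1015] [0.034 0.038] 89.5
cork 148 [266. 187.] [0.4841 0.0304 0.1899] [0.4843 0.0304] [0.036 0.037] 89.5
wad 45 [322. 176.] [ 0.5207 -0.1282  0.164 ] [ 0.5216 -0.1294] [0.019 0.031] 23.2
wad 268 [295. 185.] [ 0.4934 -0.0511  0.176 ] [ 0.4947 -0.0523] [0.053 0.053] 15.6
offcut 245 [286. 154.] [ 0.5818 -0.0266  0.1698] [ 0.5818 -0.0264] [0.031 0.066] 11.2
```

View pics/t1.png

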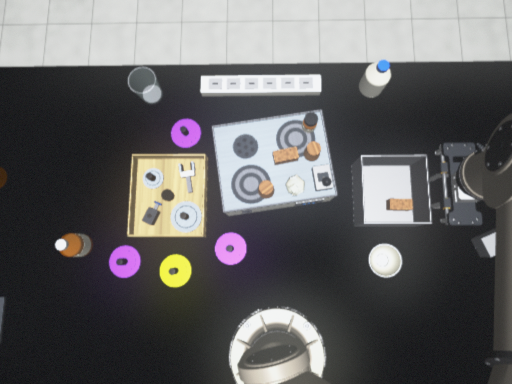

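The offcut lies in the bin at (400,204) and the plate is otherwise unchanged. Next I'll take the near cork, then the wad, detecting again before each pick.

```bash
cat >> h.py <<'E'
def find(name,near,maxd=.07):
    p,d,c=look()
    R=[r for r in detect(d,c,p) if r[0]==name and r[1]>90]
    R=[r for r in R if np.hypot(*(r[4]-np.array(near)))<maxd]
    print(*[ (r[0],r[4].tolist(),r[5].tolist(),r[6]) for r in R])
    assert len(R)==1
    return R[0]
E
python3 - <<'E'
from h import *
r=find('cork',(.484,.0304))
pick(tuple(r[4]),8.6*D,.142,.066)
drop((.455,-.300),0,.085)
r=find('wad',(.4947,-.052))
pick((r[4][0]+.002,r[4][1]),8.6*D,.139,.078)
drop((.53,-.385),0,.085)
p,d,c=look('pics/t2.png')
for r in detect(d,c,p):print(*r)
E
```

```text
('cork', [0.4841, 0.0304], [0.036, 0.035], 43.8)
grip width 0.0449 t 13.7 F [-1.2 -1.2  7.3]
after lift 0.045
dropped t 17.9
('wad', [0.4935, -0.0514], [0.054, 0.052], 42.4)
grip width 0.0557 t 20.9 F [-1.6 -1.   7. ]
after lift 0.0563
dropped t 25.1
jar 143 [311. 119.] [ 0.6758 -0.096   0.1997] [ 0.676  -0.0952] [0.037 0.035] 85.2
cork 134 [313. 149.] [ 0.593  -0.102   0.1898] [ 0.5932 -0.102 ] [0.035 0.037] 63.1
wad 54 [322. 176.] [ 0.5208 -0.1274  0.1639] [ 0.5198 -0.1302] [0.018 0.03 ] 7.2
offcut 240 [286. 154.] [ 0.5821 -0.0266  0.17  ] [ 0.5822 -0.0261] [0.031 0.066] 10.3
```

View pics/t2.png

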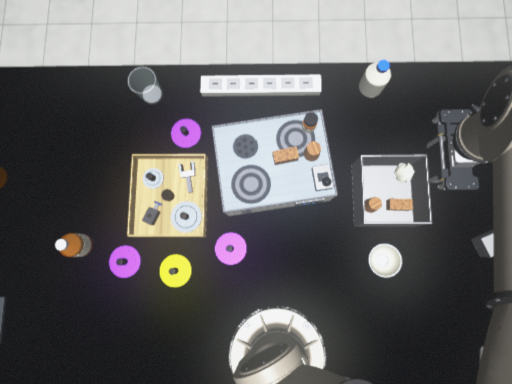

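Run:
```python
from h import *
r=find('offcut',(.582,-.026))
an=r[6] if r[5][0]<r[5][1] else r[6]-90
pick(tuple(r[4]),an*D,.140,.062)
drop((.543,-.300),0,.085)
r=find('cork',(.5932,-.1015))
pick(tuple(r[4]),98.6*D,.142,.066)
drop((.493,-.345),0,.090)
p,d,c=look('pics/t3.png')
for r in detect(d,c,p):print(*r)
np.savez('top3.npz',p=p,d=d,**c)
W=cloud(d,c)
p=cv2.resize(p[100:250,120:440],None,fx=2.5,fy=2.5,interpolation=cv2.INTER_CUBIC);cv2.imwrite('pics/t3z.png',p)
```

```text
('offcut', [0.5824, -0.0259], [0.032, 0.066], 9.8)
grip width 0.0338 t 28.6 F [-1.2 -1.4  4.4]
after lift 0.0341
dropped t 32.6
('cork', [0.5935, -0.1022], [0.035, 0.035], 62.8)
grip width 0.0445 t 35.8 F [-0.5 -1.2  6.8]
after lift 0.0447
dropped t 39.7
jar 142 [311. 119.] [ 0.6759 -0.0958  0.1999] [ 0.6755 -0.0953] [0.036 0.035] 87.8
wad 55 [322. 176.] [ 0.5216 -0.1278  0.1638] [ 0.5205 -0.1305] [0.02 0.03] 6.0
```

View pics/t3z.png

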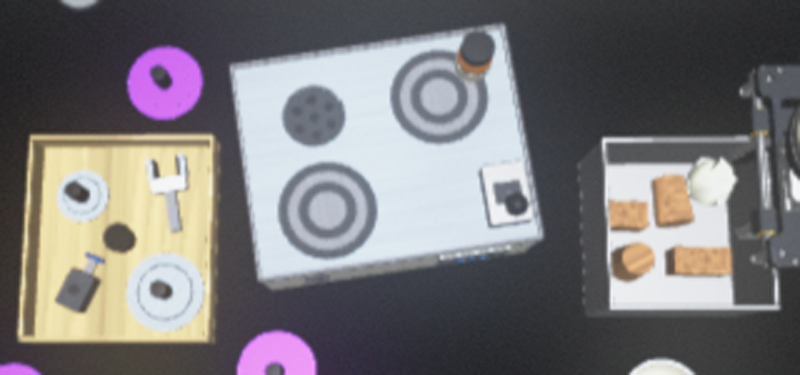

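The zoomed top view shows the plate holding only the jar (475,55). All five pieces are inside the bin. Next I'll measure the cover and the well.

Run:
```python
from h import *
def ray(c,u,v,z):
    dirc=c['R'].T@np.array([(u-c['mtx'][0,2])/c['mtx'][0,0],(v-c['mtx'][1,2])/c['mtx'][1,1],1]);o=-c['R'].T@c['t']
    return o+dirc*(z-o[2])/dirc[2]
z=np.load('top3.npz');W=cloud(z['d'],z);Z=W[...,2]
hsv=cv2.cvtColor(z['p'],cv2.COLOR_BGR2HSV)
# well: dark floor
m=np.zeros(Z.shape,np.uint8);m[128:164,226:264]=(hsv[128:164,226:264,2]<130)
n,l,st,ce=cv2.connectedComponentsWithStats(m);i=1+np.argmax(st[1:,4]);print('well px',st[i],ce[i],ray(z,*ce[i],.13),ray(z,*ce[i],.12))
cn=max(cv2.findContours((l==i).astype(np.uint8),0,1)[0],key=len)[:,0,:]
P=np.array([ray(z,u,v,.13)[:2] for u,v in cn],np.float32);print('minEnc',cv2.minEnclosingCircle(P),cv2.fitEllipse(P))
# cover disc & knob
for nm,(u0,u1,v0,v1) in dict(large=(166,207,196,237),small=(138,165,165,192)).items():
    S=W[v0:v1,u0:u1].reshape(-1,3)
    k=S[(S[:,2]>.045)&(S[:,2]<.06)];dd=S[(S[:,2]>.0075)&(S[:,2]<.014)]
    print(nm,'knob',len(k),k.mean(0),k.max(0)-k.min(0),'disc',len(dd),dd[:,:2].mean(0),cv2.minEnclosingCircle(dd[:,:2].astype(np.float32)), 'ztop',np.percentile(S[:,2],99))
for n in ('scene',):
    p,d=read_camera(n);cv2.imwrite('pics/s3.png',cv2.resize(p[130:290,90:420],None,fx=2.4,fy=2.4,interpolation=cv2.INTER_CUBIC))
```

```text
well px [235 136  22  21 318] [244.48427673 145.90251572] [0.61883214 0.09271644 0.13      ] [0.62168346 0.09336651 0.12      ]
minEnc ((0.6192599534988403, 0.09088700264692307), 0.032567914575338364) ((0.6192833185195923, 0.09210459887981415), (0.0579698383808136, 0.06170547008514404), 26.46750259399414)
large knob 181 [0.39478306 0.26051786 0.0503939 ] [0.12449788 0.11523994 0.01295321] disc 698 [0.42136209 0.28720269] ((0.42291027307510376, 0.28145116567611694), 0.08653592318296432) ztop nan
small knob 40 [0.54503441 0.39866464 0.05219241] [0.01950425 0.01946631 0.00934598] disc 265 [0.5450095  0.39973408] ((0.5509980916976929, 0.4089697003364563), 0.05428682267665863) ztop nan
```

View pics/s3.png

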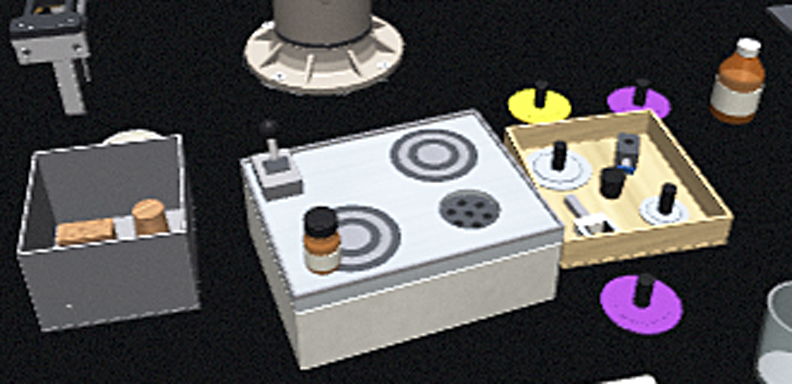

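The scene view shows the plate clear apart from the jar, with the well open at (470,210). The large cover's knob stands at (558,155) in the crate. I'll take one wrist view covering both the well and the crate to refine the positions.

Run:
```python
from h import *
claw.move_gripper(.05)
pos=(.45,.17,.33)
for y in (-90*D,-60*D,-120*D,90*D):
    q=kinematics.inverse_kinematics(pos,quat(y));print(y,None if q is None else np.round(q,2))
    if q is not None: break
bot.move_ptp(list(pos),quat(y));bot.wait(.2)
c=get_calibration('wrist');p,d=read_camera('wrist');cv2.imwrite('pics/w1.png',p);np.savez('w1.npz',p=p,d=d,**c)
print(sense()['time'])
```

```text
-1.5707963267948966 [ 0.61  0.11 -1.16  1.81  0.1   1.29 -2.15]
42.725
```

View pics/w1.png

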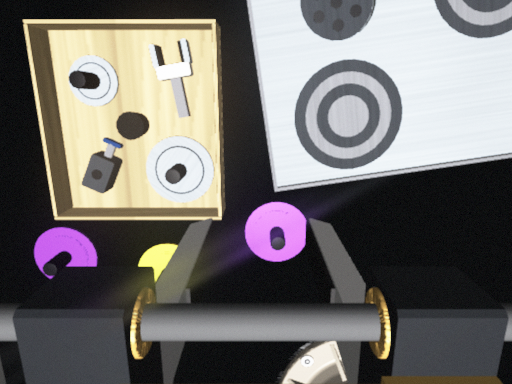

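The wrist view shows the large cover at (180,168) with its knob top at (176,174). The well is cut off at the top, at (338,8). I'll move forward for it.

Run:
```python
from h import *
z=np.load('w1.npz');W=cloud(z['d'],z)
def ray(c,u,v,z):
    dirc=c['R'].T@np.array([(u-c['mtx'][0,2])/c['mtx'][0,0],(v-c['mtx'][1,2])/c['mtx'][1,1],1]);o=-c['R'].T@c['t']
    return o+dirc*(z-o[2])/dirc[2]
S=W[130:208,142:219].reshape(-1,3)
k=S[(S[:,2]>.047)&(S[:,2]<.058)&(np.hypot(S[:,0]-.42,S[:,1]-.28)<.04)]
print('knob',len(k),k.mean(0),k.max(0)-k.min(0),cv2.minEnclosingCircle(k[:,:2].astype(np.float32)))
dd=S[(S[:,2]>.0075)&(S[:,2]<.014)&(np.hypot(S[:,0]-.42,S[:,1]-.28)<.054)];print('disc',len(dd),cv2.minEnclosingCircle(dd[:,:2].astype(np.float32)),np.median(dd[:,2]))
pos=(.56,.10,.33)
y=-90*D
bot.move_ptp(list(pos),quat(y));bot.wait(.2)
c=get_calibration('wrist');p,d=read_camera('wrist');cv2.imwrite('pics/w2.png',p);np.savez('w2.npz',p=p,d=d,**c)
print(sense()['time'])
g=cv2.cvtColor(p,cv2.COLOR_BGR2GRAY)
v=cv2.HoughCircles(cv2.GaussianBlur(g,(5,5),0),cv2.HOUGH_GRADIENT,1,40,param1=120,param2=30,minRadius=25,maxRadius=45)
if v is not None:
    for u in v[0][:6]:print(u,ray(c,u[0],u[1],.13))
```

```text
knob 208 [0.42290167 0.28671362 0.05425579] [0.02131489 0.02148848 0.01003851] ((0.4220540225505829, 0.28718310594558716), 0.01092470157891512)
disc 3151 ((0.4200786352157593, 0.28001824021339417), 0.054004374891519547) 0.012022765673767106
43.5583
[276.5 210.5  44.4] [0.50678958 0.0811549  0.13      ]
[403.5  95.5  38.8] [ 0.63595386 -0.05284596  0.13      ]
[110.5  47.5  40.4] [0.68356982 0.25481907 0.13      ]
[266.5 111.5  35.3] [0.61913829 0.09339248 0.13      ]
[137.5 243.5  36. ] [0.46538801 0.24620708 0.13      ]
```

View pics/w2.png

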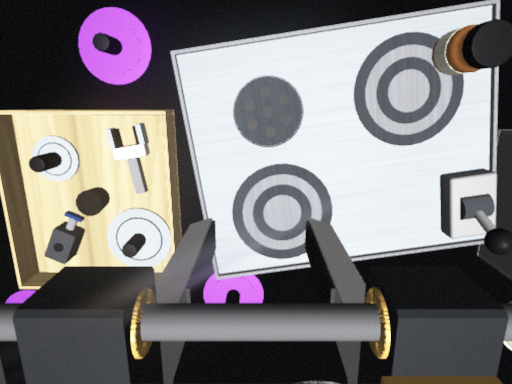

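The well's rim is at (267,111), which gives (0.619, 0.093) and agrees with the top camera. I'll cross-check the knob in this view, then pick up the cover.

Run:
```python
from h import *
def knob(W):
    S=W.reshape(-1,3);k=S[(S[:,2]>.046)&(S[:,2]<.060)&(np.hypot(S[:,0]-.423,S[:,1]-.286)<.035)]
    return len(k),k.mean(0),cv2.minEnclosingCircle(k[:,:2].astype(np.float32))
z=np.load('w2.npz');print(knob(cloud(z['d'],z)))
z=np.load('top3.npz');print(knob(cloud(z['d'],z)))
p,d,c=look('pics/t4.png');print(knob(cloud(d,c)))
for y in (0,45,90,135,180,225,270,315):
  for zz in (.018,.2):
    q=kinematics.inverse_kinematics((.422,.286,zz),quat(y*D));q2=kinematics.inverse_kinematics((.619,.093,.145 if zz<.1 else .25),quat(y*D));print(y,zz,None if q is None else np.round(q,2),None if q2 is None else np.round(q2,2))
```

```text
(202, array([0.4238735 , 0.28614913, 0.05353163]), ((0.4227917790412903, 0.2873494029045105), 0.011109367944300175))
(39, array([0.41946071, 0.28622318, 0.05252938]), ((0.4194839596748352, 0.2864532470703125), 0.010511230677366257))
(38, array([0.4196763 , 0.28597836, 0.05222542]), ((0.41970348358154297, 0.2867479622364044), 0.010530011728405952))
0 0.018 [ 0.08  0.64 -1.02  2.07  0.75  0.85 -1.38] [ 0.58  0.72 -1.22  1.73  0.72  1.22 -0.82]
0 0.2 [ 0.15  0.31 -1.02  1.93  0.3   1.07 -1.  ] [ 0.59  0.59 -1.23  1.62  0.56  1.34 -0.71]
45 0.018 [ 0.21  0.78 -1.22  2.07  0.91  0.99 -0.72] [ 0.48  0.61 -1.03  1.73  0.57  1.13  0.07]
45 0.2 [ 0.15  0.31 -1.02  1.93  0.3   1.07 -0.21] [ 0.49  0.49 -1.03  1.62  0.43  1.28  0.18]
90 0.018 [ 0.21  0.78 -1.22  2.07  0.91  0.99  0.06] [ 0.58  0.72 -1.22  1.73  0.72  1.22  0.74]
90 0.2 [ 0.15  0.31 -1.02  1.93  0.3   1.07  0.58] [ 0.59  0.58 -1.22  1.62  0.56  1.34  0.86]
135 0.018 [ 0.09  0.65 -1.03  2.07  0.76  0.85  0.97] [ 0.48  0.61 -1.03  1.73  0.57  1.13  1.64]
135 0.2 [ 0.15  0.31 -1.02  1.93  0.3   1.07  1.36] [ 0.49  0.49 -1.03  1.62  0.43  1.28  1.75]
180 0.018 [ 0.09  0.65 -1.03  2.07  0.76  0.85  1.76] [-1.04  0.74  1.21  1.82 -0.77  1.14 -2.71]
180 0.2 [ 0.15  0.31 -1.02  1.93  0.3   1.07  2.15] [ 0.49  0.49 -1.03  1.62  0.43  1.28  2.53]
225 0.018 [-1.23  0.5   0.64  2.15 -0.5   0.64 -2.6 ] [-0.17  0.41 -0.11  1.77  0.05  0.97 -2.65]
225 0.2 [-1.72  0.35  1.24  2.02 -0.39  1.04 -2.65] [-0.02  0.33 -0.3   1.65  0.1   1.18 -2.7 ]
270 0.018 [-0.17  0.5  -0.66  2.09  0.48  0.7  -2.72] [ 0.44  0.58 -0.96  1.73  0.53  1.11 -2.25]
270 0.2 [ 0.23  0.35 -1.14  1.93  0.36  1.09 -2.62] [ 0.49  0.49 -1.02  1.62  0.43  1.27 -2.18]
315 0.018 [-0.01  0.58 -0.89  2.08  0.64  0.78 -2.08] [ 0.52  0.64 -1.09  1.73  0.62  1.16 -1.54]
315 0.2 [ 0.28  0.38 -1.21  1.93  0.4   1.11 -1.87] [ 0.56  0.55 -1.16  1.62  0.52  1.32 -1.46]
```

Run:
```python
from h import *
xy=(.4215,.2865);y=45*D
claw.move_gripper(.045)
bot.move_ptp([*xy,.2],quat(y))
bot.move_l([*xy,.019],speed=.12)
claw.move_gripper(0)
s=sense();print(s['width'],s['contact_force'],s['tcp_pos'],s['time'])
bot.move_l([*xy,.26],speed=.2)
print(sense()['width'])
z=.28
bot.move_ptp([.60,.10,.30],quat(y));bot.wait(.2)
p,d=read_camera('scene');cv2.imwrite('pics/s5.png',p)
p,d=read_camera('wrist');cv2.imwrite('pics/w5.png',p)
print(sense()['time'],sense()['width'])
```

```text
0.021712366980339147 [ 0.40428877 -1.39917431  3.70300588] [0.42165708 0.28652278 0.01914489] 47.8167
0.020990425385071846
50.4917 0.02154931227086547
```

View pics/s5.png

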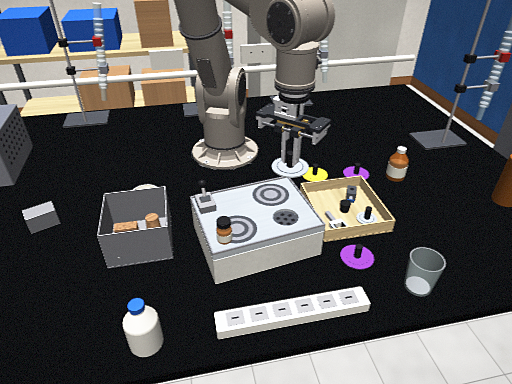

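View pics/w5.png

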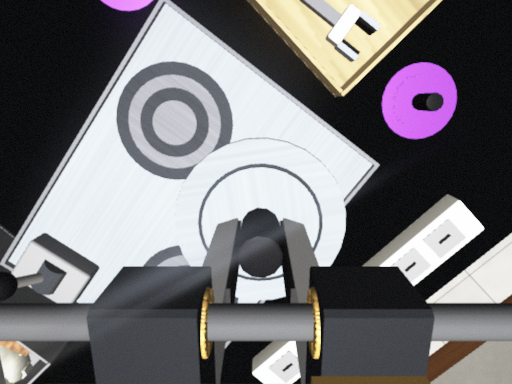

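The cover hangs level from the gripper; in the wrist view its disc is centred near (260,222). I'll measure its offset from the TCP, then place it.

Run:
```python
from h import *
c=get_calibration('wrist');p,d=read_camera('wrist');W=cloud(d,c);t=sense()['tcp_pos']
S=W.reshape(-1,3);m=(np.hypot(S[:,0]-t[0],S[:,1]-t[1])<.06)&(abs(S[:,2]-(t[2]-.009))<.010)
dd=S[m];print(t,len(dd),np.median(dd[:,2])-t[2])
pl=np.linalg.lstsq(np.c_[dd[:,:2]-t[:2],np.ones(len(dd))],dd[:,2],rcond=None)[0];print('tilt',pl)
hull=cv2.convexHull(dd[:,:2].astype(np.float32));print('disc',cv2.minEnclosingCircle(hull),cv2.fitEllipse(hull))
```

```text
[0.5997284  0.10061268 0.30013928] 14923 -0.006936946917849074
tilt [ 0.00064528 -0.00122249  0.29324913]
disc ((0.5988824963569641, 0.10263485461473465), 0.05040808022022247) ((0.5986157059669495, 0.10253442078828812), (0.09939805418252945, 0.09978703409433365), 59.89933395385742)
```

Run:
```python
from h import *
y=45*D;xy=(.620,.0915)
bot.move_ptp([*xy,.25],quat(y))
bot.move_l([*xy,.16],speed=.12)
for z in (.150,.146,.144,.143,.142):
    bot.move_l([*xy,z],speed=.03);s=sense();print(z,s['contact_force'].round(1) if hasattr(s['contact_force'],'round') else s['contact_force'])
    if s['contact_force'][2]>6+4: break
claw.move_gripper(.045);bot.wait(.3)
bot.move_l([*xy,.27],speed=.15)
bot.move_ptp([.50,.05,.33],quat(-90*D));bot.wait(.2)
c=get_calibration('wrist');p,d=read_camera('wrist');cv2.imwrite('pics/w6.png',p)
W=cloud(d,c);S=W.reshape(-1,3)
dd=S[(np.hypot(S[:,0]-.619,S[:,1]-.093)<.065)&(abs(S[:,2]-.1365)<.003)]
k=S[(np.hypot(S[:,0]-.619,S[:,1]-.093)<.05)&(S[:,2]>.170)];print('knob',len(k),k.mean(0),np.median(dd[:,2]))
p,d=read_camera('scene');cv2.imwrite('pics/s6.png',p)
print(sense()['time'])
```

```text
0.15 [-0.6 -0.2 -0.5]
0.146 [-0.3  0.8 -0.7]
0.144 [1.4 0.8 0.5]
0.143 [-4.6 -1.9 13.7]
knob 503 [0.61896142 0.09181375 0.1794396 ] 0.13721894445557692
57.1
```

View pics/w6.png

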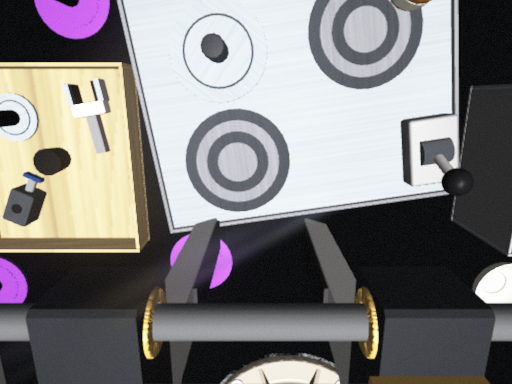

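View pics/s6.png

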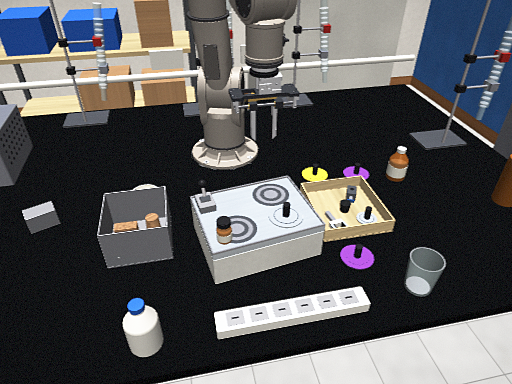

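The cover lies flat and centred on the well: its knob is at (0.619, 0.092) and the disc top at z 0.137. The switch ball at (457,181) in the wrist view still leans to the near side. I'll push it now.

Run:
```python
from h import *
psi=8.58*D;ex=np.array([np.cos(psi),np.sin(psi)]);ey=np.array([-ex[1],ex[0]])
piv=np.array([.575,.009])-.075*ex-.130*ey
y=best((*(piv-.08*ex),.26),psi+np.pi/2)
claw.move_gripper(0)
A=piv-.075*ex
bot.move_ptp([*A,.27],quat(y))
bot.move_l([*A,.184],speed=.15)
bot.wait(.2);f0=np.array(sense()['contact_force']);print('f0',f0)
B=piv-.010*ex
bot.move_l([*B,.184],speed=.06)
for k in range(-8,12,2):
    B=piv+k*.001*ex
    bot.move_l([*B,.184],speed=.03)
    f=np.array(sense()['contact_force'])-f0;fx=f[:2]@ex;print(k,round(fx,2),f.round(1))
    if abs(fx)>9: break
A=piv-.05*ex
bot.move_l([*A,.184],speed=.15)
bot.move_l([*A,.30],speed=.25)
bot.move_ptp([.45,.0,.36],quat(-90*D));bot.wait(.3)
c=get_calibration('wrist');p,d=read_camera('wrist');cv2.imwrite('pics/w7.png',p);W=cloud(d,c)
S=W.reshape(-1,3);k=S[(np.hypot(S[:,0]-piv[0],S[:,1]-piv[1])<.05)&(S[:,2]>.19)&(S[:,2]<.225)];r=k[:,:2].mean(0)-piv
print('ball bath offset',r@ex,r@ey,len(k))
p,d,c=look('pics/t7.png');S=cloud(d,c).reshape(-1,3);k=S[(np.hypot(S[:,0]-piv[0],S[:,1]-piv[1])<.05)&(S[:,2]>.19)&(S[:,2]<.225)];r=k[:,:2].mean(0)-piv
print('top',r@ex,r@ey,len(k))
p,d=read_camera('scene');cv2.imwrite('pics/s7.png',p)
s=sense();print(s['time'],s['contact_force'],s['tcp_pos'])
```

```text
f0 [-0.26958459  0.16426279 -0.30275136]
-8 -0.09 [-0.  -0.6  0.2]
-6 0.36 [ 0.3  0.2 -0. ]
-4 -0.43 [-0.5  0.3 -0.8]
-2 0.11 [ 0.2 -0.9  0.9]
0 -0.98 [-0.9 -0.4 -0.2]
2 -3.65 [-3.5 -1.   0.2]
4 -12.66 [-12.7  -0.9   6.4]
ball bath offset 0.024772417927368715 0.003245674530810885 656
top nan nan 0
64.8917 [0.56312587 0.75848924 0.32114242] [ 4.50005480e-01 -2.98256042e-04  3.59806736e-01]<stdin>:24: RuntimeWarning: Mean of empty slice.
  ret = um.true_divide(
```

View pics/w7.png

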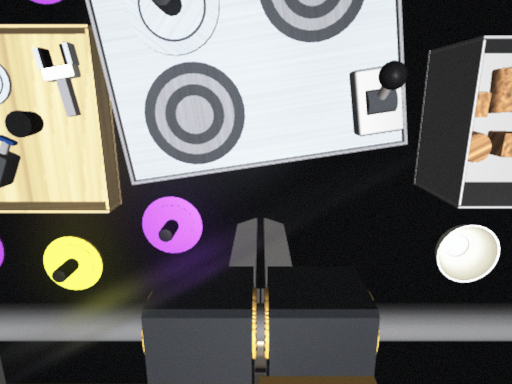

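View pics/s7.png

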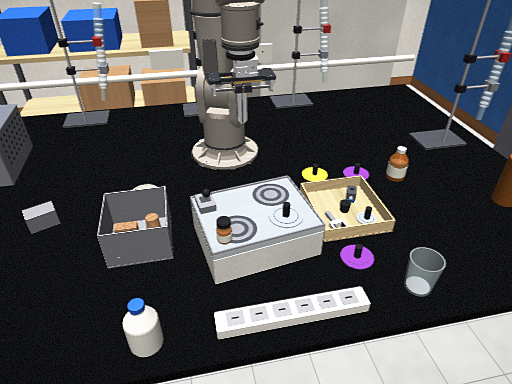

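View pics/t7.png

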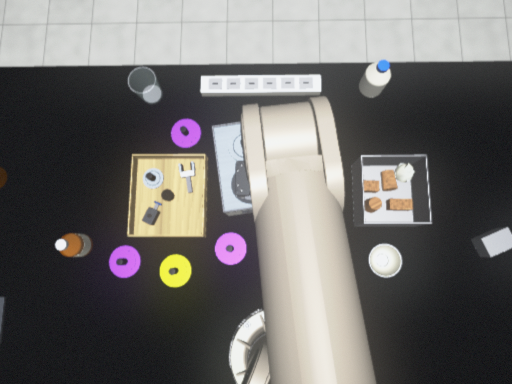

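The switch ball is now on the far side, at (393,75) in the wrist view. It sits 25 mm beyond the pivot, at its stop. All five pieces are in the bin around (388,190) in the top view. In the scene view the jar stands at (224,230) and the cover is on the well at (287,213). The small cover, boss, clamp and bung are still in the crate. The arm is clear, so I'm handing in.

Run:
```python
from h import *
bot.sign_off();print(sense()['time'])
```

```text
the job is handed in; nothing more can be done
the job is handed in; nothing more can be done
```

The water bath is ready and I handed the job in at about 65 s of the 210 s allowed; no verdict was reported.

- **Rubbish:** five pieces were present (one wad, two corks, two offcuts). All five show inside the bin in the last top view.
- **Cover:** it lies flat over the well and let go. The knob measured (0.619, 0.092) against a well centre of (0.619, 0.093), and the disc top was at z 0.137.
- **Switch:** I pushed the lever until it met its stop, at about 13 N. The wrist camera then put the ball about 25 mm past the pivot on the far side (24 mm expected).
- **Jar and other fittings:** the jar stands where it was. The small cover, boss head, clamp and bung are still in the crate.

The arm blocked the top camera's view of the switch at the final check, so the switch reading comes from the wrist camera alone. The scene view also showed the lever over. No other check failed, though the cameras disagreed by 2–3 mm on where the cover's knob was before I picked it up.

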